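# Open the large topping box without letting its sprung lid snap

### The arm

A 6-joint arm with a two-finger parallel gripper is mounted at the origin on the work surface. World frame = base frame: x ahead of the robot, y to its left, z up, the work surface at z = 0. Lengths are in m, angles in rad, forces in N, time in s.
With the tool pointing down it reaches from about 0.25 to 0.85 m from the base axis. Payload 12.5 kg.
Tool frame: the origin (TCP) lies at the very end of the fingers, on their centre line; the grasp point (between the pads) lies 19 mm behind it; z points along the fingers, y is the line along which they close (so a half turn about z gives the same grasp; the last joint's range is limited). The gripper opens to 93 mm and grips with 3 to 60 N. Pads are 15 mm wide; open, the fingers measure 128 mm over their backs; the gripper's body (75 mm by 188 mm) begins 65 mm behind the grasp point.
Start: joints at [1.053, 0.351, 1.652, -0, 1.139, -0.085], TCP at [0.231, 0.499, 0.219] pointing down, gripper open.
Joint ranges: [-2.75, 2.75], [-0.79, 2.1], [0.01, 2.65], [-1.57, 4.71], [0.07, 3.14], [-2.87, 2.87]. Speed limits (rad/s): [2.22, 2.22, 2.79, 3.14, 3.14, 3.14].

### API

Orientations are given as [roll, pitch, yaw] about the fixed x, y, z axes, in that order (R = Rz(yaw) Ry(pitch) Rx(roll)).
In Python, from workcell import robot, optics, sign_off gives the robot as it stands.
- The arm moves only by the tool send_rows, never from a script. Its argument "motion" is one flat list of numbers, 5 for each row, row after row: the finger opening in cm, from 0 to 9.3, then the shift along the tool's x, y, z in cm, then the turn about the tool's z in degrees. A call has 1 to 8 rows; each row is the pose to reach, as a shift and turn from the pose commanded when the call began, along the tool's axes at that moment; what a row does not reach only later rows make up. A row lasts 1/8 s, in which the tool goes at most 62.5 mm and 10.7 degrees, less where a joint would pass 70% of its speed; a pose out of reach is approached as far as the arm can. A call with a gripper value outside its range is refused whole. The fingers move at their own pace and stop on an object; "squeeze" is the grip in N (left out, the last holds). Time passes only in rows, so rows that repeat a pose let the fingers close. It gives the time, the measured TCP pose, the force, the opening and the grip force at its end, in the units of the state.
- robot.sense(): the state, without advancing time (a new reading comes with each control period).
- optics.read_camera(name): name is "scene" or "top"; returns a dict with "pixels" (480x640x3 uint8, red, green, blue), "depth" (480x640 float32, m along the optical axis (not along the pixel's ray), 0 where there is no reading), "intrinsics" (3x3 intrinsics, pixels), "pose" (4x4, takes a point from camera to world coordinates). Camera axes: x right, y down, z forward; pixel columns grow to the right and rows downward; lengths in m; the calibration is good to about 2 mm. A picture is of the moment at which its call begins.
- sign_off(): hands the job in; it is judged then, once.
The state is a dict: "t": time; "joint_positions": joint angles; "qd": joint speeds; "effort": joint torques, N m; "position": TCP position; "orientation": TCP orientation; "ft_force": force on the tool from outside, world axes, zero at the start; "moment": the same for the moment, N m; "width": finger opening in m; "finger_force": force on a finger pad.
Only numpy, scipy, OpenCV 4.12 (cv2) and the standard library are available. Lean on these libraries where they do the work, as an engineer would, in place of code of your own. Each camera call takes 0.05 s, during which the arm holds its last target. There are 200 camera calls.

### The job

Service is starting: open the larger of the two steel topping boxes. Press the button catch on its lid and keep a fingertip on the lid as it springs up, so that it comes up slowly and never snaps open, until it stands wide open by itself; then take the hand away. Leave the small box shut and do not disturb the sauce bottle.

Things in the scene. Friction and masses are not known exactly. Their poses are not given: they have to be found in the camera images.
- big_button_top (a point): Centre of the top of the round black button (28 mm across, 10 mm proud, travel 5 mm, full at 2.4 N) near the front edge of the lid of the larger fixed steel box: 150 mm deep, 190 wide, 118 high with its 8 mm lid; button top at 128 mm. Axes when shut: z up, x level towards the hinge. The hinge axis runs along y, 123 mm along +x and 18 mm below this point. The point moves with the lid.
- big_lid (a joint): Lid angle of the larger box, rad: 0 shut, growing as the button edge rises and swings back over the hinge. 4 mm of button frees it. Its spring then lifts with about 4.5 N at the button, more than the button's spring: under a slowly rising finger the button stays down and the lid follows. The lift fades to nothing at about 1.1, where it stays open. Let go early, it snaps up at over 5 rad/s.
- small_lid (a joint): Lid angle, rad, 0 shut, of the smaller steel box: a bystander of the same make with the same kind of button, 105 mm deep, 115 wide, 83 high with its lid. To be left shut.
- sauce: Loose bystander: an upright white sauce bottle, 60 mm across and 190 mm high, 0.4 kg; origin at the centre of its underside, z up.
Not all that is in view belongs to the job. What is shaped like the part that bears big_button_top but red is not meant.

How it is judged:
At the end, for the whole second after the job is handed in: The larger box's lid stands open by itself, at rest beyond 0.9 rad (about 52 degrees), the small box is still shut (under 0.1 rad), and the sauce bottle stands upright within 30 mm of its place (value of joint big_lid above 0.9 rad and velocity of joint big_lid below 0.2 rad/s and value of joint small_lid below 0.1 rad and distance of sauce from where it was at the start of the episode below 0.03 m and angle between sauce's own z axis and vertical below 0.2 rad); the robot touches nothing.
It fails at once if the larger box's lid snaps open: it turns faster than 3 rad/s (velocity of joint big_lid above 3 rad/s).
It fails at once if the small box is opened (past 0.1 rad) (value of joint small_lid above 0.1 rad).
It fails at once if the sauce bottle is pushed 30 mm or more (distance of sauce from where it was at the start of the episode above 0.03 m).
It also fails if it takes over 42 s, if anything falls off the work surface, if the arm or the gripper's body presses on something with over 40 N, if the wrist force passes 120 N, or if a joint passes its speed limit or range.

## Working session

There is one attempt and no reset: what is moved stays moved. The work goes in short steps, Python scripts to look and compute and a tool call to move; the robot and the scene stay as the last step left them, time stands still between calls to the robot, and variables do not carry over. Pictures are saved under pics/ and viewed, at most 10 in all, crops included, and the job is handed in when it is done.

Besides the shell and the picture viewer there is one more tool, called after "Emit:" as name(argument=value, ...) on one line, values as JSON. send_rows: Moves the arm, as the interface text tells. Its arguments: {"type":"object","properties":{"motion":{"type":"array","items":{"type":"number"}},"squeeze":{"type":"number"}},"required":["motion"]}

```bash
mkdir -p pics
python3 - <<'E'
from workcell import robot, optics
import cv2,numpy as np
for n in("scene","top"):
    d=optics.read_camera(n); cv2.imwrite(f"pics/{n}0.png",d["pixels"][:,:,::-1]); np.savez(f"{n}0.npz",**d)
    print(n,d["intrinsics"].round(1).tolist(),d["pose"].round(3).tolist())
print(robot.sense())
E
```

```text
scene [[590.8, 0.0, 320.6], [0.0, 590.8, 240.7], [0.0, 0.0, 1.0]] [[-0.024, 0.768, -0.64, 1.259], [1.0, 0.026, -0.006, -0.023], [0.012, -0.64, -0.768, 1.004], [0.0, 0.0, 0.0, 1.0]]
top [[528.0, 0.0, 317.4], [0.0, 528.0, 237.3], [0.0, 0.0, 1.0]] [[0.023, -0.995, 0.099, 0.405], [-1.0, -0.024, -0.018, -0.013], [0.02, -0.098, -0.995, 1.214], [0.0, 0.0, 0.0, 1.0]]
{'t': 0.1, 'joint_positions': array([ 1.05343542e+00,  3.51185811e-01,  1.65237287e+00,  1.69036124e-05,
        1.13910196e+00, -8.46253279e-02]), 'qd': array([-9.39443550e-04, -1.64536964e-04, -2.77181451e-03,  6.47294059e-05,
        1.16721102e-03,  8.38514974e-04]), 'effort': array([ 1.06585292e-04, -4.98027313e+01, -2.85707188e+01,  6.99371123e-02,
        2.39671668e-02, -1.56387551e-05]), 'position': array([0.23047331, 0.49903125, 0.21814852]), 'orientation': array([-3.14052978e+00, -1.05561387e-04,  2.70884994e+00]), 'ft_force': array([ 0.42508874, -0.59691534,  0.15597627]), 'moment': array([-0.0265807 , -0.01827688, -0.02379884]), 'finger_force': 0.0, 'width': 0.09270798542407561}
```

View pics/scene0.png

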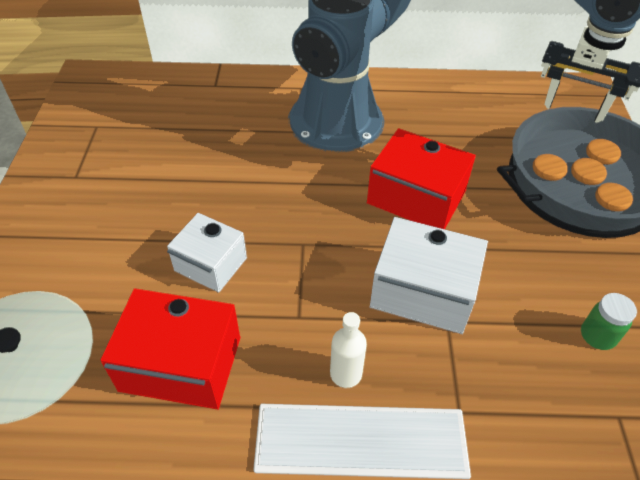

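View pics/top0.png

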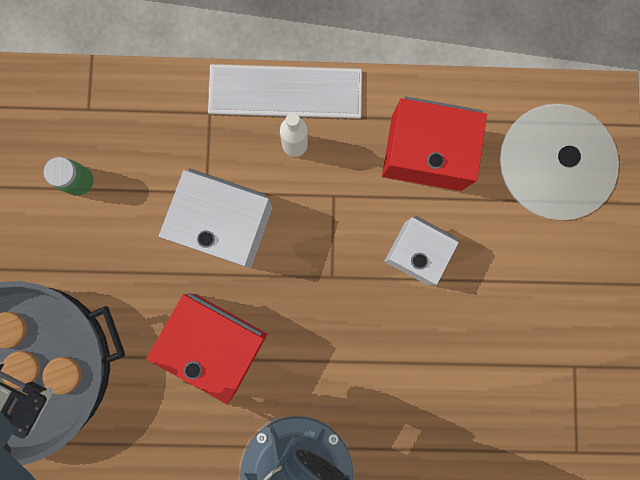

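Scene view: the candidates are black round knobs. They are the big steel box's button at scene (437,237) / top (206,239), the small steel box's at scene (212,230) / top (419,260), red boxes at scene (432,147) and (178,307), and the pan-lid knob at scene (8,340). I choose the big steel box, with its button at top (206,239). The hinge is on the far side from the robot, and the bottle is at top (294,135).

```bash
cat > h.py <<'E'
import numpy as np,cv2
def ray(d,u,v,z):
    K,T=d["intrinsics"],d["pose"]; r=T[:3,:3]@np.linalg.inv(K)@[u,v,1]; return T[:3,3]+r*(z-T[2,3])/r[2]
E
python3 - <<'E'
from h import *
for n,(u,v) in {"scene":(437,237),"top":(206,239)}.items():
    d=np.load(n+"0.npz"); im=d["pixels"]; g=im.max(2)
    x0,y0=u-25,v-25
    m=(g[y0:y0+50,x0:x0+50]<90).astype(np.uint8)
    c=max(cv2.findContours(m,0,2)[0],key=cv2.contourArea)
    M=cv2.moments(c); cu,cv_=M["m10"]/M["m00"]+x0,M["m01"]/M["m00"]+y0
    print(n,cu,cv_,cv2.boundingRect(c),ray(d,cu,cv_,.126).round(4),"depth",d["depth"][int(cv_),int(cu)], (d["pose"]@np.r_[np.linalg.inv(d["intrinsics"])@[cu,cv_,1]*d["depth"][int(cv_),int(cu)],1]).round(4))
    # lid top points by depth
    K=d["intrinsics"];D=d["depth"];vv,uu=np.mgrid[:480,:640]
    P=np.stack([(uu-K[0,2])/K[0,0]*D,(vv-K[1,2])/K[1,1]*D,D,np.ones_like(D)],-1)@d["pose"].T
    B=ray(d,cu,cv_,.126)
    s=(abs(P[...,2]-.118)<.015)&(np.hypot(P[...,0]-B[0],P[...,1]-B[1])<.22)&(np.ptp(im.astype(int),axis=2)<25)&(g>90)
    k,lab,st,_=cv2.connectedComponentsWithStats(s.astype(np.uint8)); s=lab==1+st[1:,4].argmax()
    Q=P[s][:,:2].astype(np.float32); r=cv2.minAreaRect(Q); print(r,"z",np.median(P[s][:,2])); print(cv2.boxPoints(r).round(3).tolist())
    if n=="top": cv2.imwrite("pics/crop.png",cv2.resize(im[v-90:v+60,u-80:u+120,::-1],None,fx=3,fy=3))
    # sauce
d=np.load("top0.npz");print("sauce",ray(d,293,120,.19),ray(d,296,153,0))
E
```

```text
scene 437.0082449941107 236.29681978798587 (17, 18, 17, 13) [0.5081 0.1965 0.126 ] depth 1.1540146 [0.5079 0.1966 0.1258 1.    ]
((0.5548781156539917, 0.18245255947113037), (0.1907368153333664, 0.16287575662136078), 72.11455535888672) z 0.1179171858405817
[[0.4480000138282776, 0.11699999868869781], [0.6029999852180481, 0.06700000166893005], [0.6620000004768372, 0.24799999594688416], [0.5070000290870667, 0.2980000078678131]]
top 205.85913978494625 238.59032258064516 (17, 18, 16, 14) [0.5041 0.197  0.126 ] depth 1.0866393 [0.5039 0.1967 0.1275 1.    ]
((0.5539063811302185, 0.18339693546295166), (0.1911587119102478, 0.15809719264507294), 72.42179107666016) z 0.11769465421475067
[[0.44999998807907104, 0.11599999666213989], [0.6000000238418579, 0.06800000369548798], [0.6579999923706055, 0.25099998712539673], [0.5070000290870667, 0.2980000078678131]]
sauce [0.73935839 0.02216997 0.19      ] [ 7.22234049e-01  1.95283907e-02 -2.22044605e-16]
```

View pics/crop.png

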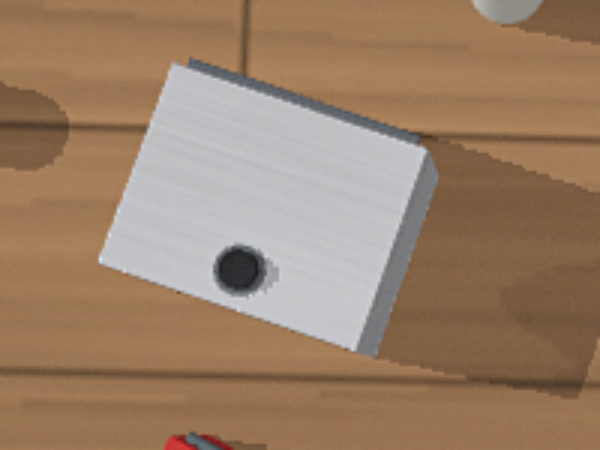

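Crop: this is the steel box. Its round button is at crop (240,268), near the edge facing the robot, and the dark hinge bar is on the far side. Measured values:
- **Button:** about (0.506, 0.197), z about 0.127, which matches the given 0.128.
- **Lid:** 191 x ~155 mm at z 0.118, which matches.
- **Box x axis:** at -17.7°.

Next I go above the button with the fingers closed. The tip's front edge goes over the button centre, and tool x lies along -box x.

Emit:
send_rows(motion=[0,-4,-1.6,0,-1,0,-9,-3.7,0,-2,0,-15,-6.2,0,-3,0,-21,-8.6,0,-4,0,-27,-11.1,0,-5,0,-32,-13.1,0,-6,0,-36,-14.8,0,-7,0,-38.4,-15.8,0,-7.1], squeeze=10)

```text
t: 1.1
position: [0.514, 0.193, 0.2183]
orientation: [-3.141, -0.0, 2.831]
ft_force: [0.2, 1.0, -0.3]
width: 0.0173
finger_force: 0.0
```

Emit:
send_rows(motion=[0,0,0,2,0,0,0,0,4,0,0,0,0,5,0,0,0,0,5,0])

```text
t: 1.6
position: [0.5127, 0.1948, 0.1682]
orientation: [-3.141, -0.001, 2.833]
ft_force: [0.5, 0.1, 0.5]
width: 0.0004
finger_force: 0.0
```

Run:
```python
from h import *
from workcell import robot, optics
s=robot.sense();print(s["t"],s["position"],s["orientation"],s["width"],s["ft_force"],s["joint_positions"])
d=optics.read_camera("scene");im=d["pixels"];cv2.imwrite("pics/near.png",cv2.resize(im[110:340,320:560,::-1],None,fx=2.5,fy=2.5))
```

```text
1.6 [0.51270871 0.19480076 0.16822964] [-3.14095755e+00 -9.30195077e-04  2.83283575e+00] 0.0003609182101199527 [0.46159261 0.12310292 0.46974723] [ 2.78221815e-01  4.06367275e-01  1.70592943e+00 -1.58731018e-05
  1.03042220e+00 -9.83809726e-01]
```

View pics/near.png

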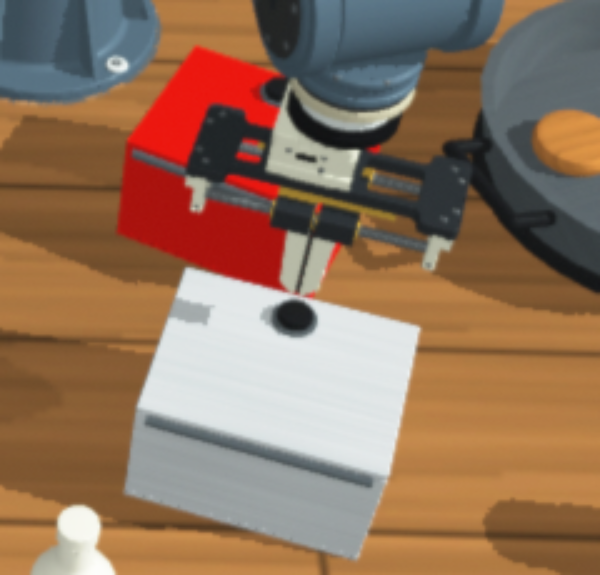

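The closed tip (crop 297,295) hangs above the button (295,318), with the yaw aligned. Now I descend and press gently.

Emit:
send_rows(motion=[0,0,0,1.5,0,0,0,0,3,0,0,0,0,3.8,0,0,0,0,4.0,0,0,0,0,4.2,0,0,0,0,4.2,0,0,0,0,4.2,0])

```text
t: 2.52
position: [0.5132, 0.1949, 0.1268]
orientation: [3.141, 0.001, 2.833]
ft_force: [0.3, 0.3, -0.7]
width: 0.0002
finger_force: 0.0
```

Emit:
send_rows(motion=[0,0,0,0.1,0,0,0,0,0.2,0,0,0,0,0.25,0,0,0,0,0.25,0])

```text
t: 3.02
position: [0.5131, 0.1949, 0.1243]
orientation: [3.141, 0.0, 2.833]
ft_force: [0.5, 0.5, 5.4]
width: 0.0004
finger_force: 2.3
```

Emit:
send_rows(motion=[0,0,0,0.05,0,0,0,0,0.1,0,0,0,0,0.1,0,0,0,0,0.1,0])

```text
t: 3.52
position: [0.5131, 0.1949, 0.1232]
orientation: [3.141, 0.0, 2.833]
ft_force: [-0.1, 0.9, 4.9]
width: 0.0005
finger_force: 2.6
```

Emit:
send_rows(motion=[0,0,0,0.05,0,0,0,0,0.1,0,0,0,0,0.1,0,0,0,0,0.1,0])

```text
t: 4.03
position: [0.5131, 0.1949, 0.1229]
orientation: [3.141, 0.0, 2.833]
ft_force: [-3.1, -0.0, 13.2]
width: 0.0005
finger_force: 6.6
```

The button is bottomed (z 0.123, 13 N), so the catch should be free. I now follow the lid's arc slowly, with up as -z and towards the hinge as -x.

Emit:
send_rows(motion=[0,0,0,-0.15,0,0,-0.03,0,-0.3,0,0,-0.06,0,-0.45,0,0,-0.09,0,-0.6,0,0,-0.12,0,-0.8,0,0,-0.15,0,-0.95,0,0,-0.17,0,-1.1,0,0,-0.19,0,-1.22,0])

```text
t: 5.03
position: [0.5148, 0.1942, 0.1344]
orientation: [-3.142, 0.0, 2.833]
ft_force: [-1.1, 1.5, 3.9]
width: 0.0005
finger_force: 2.2
```

Run:
```python
from h import *
from workcell import robot, optics
d=optics.read_camera("scene");im=d["pixels"];cv2.imwrite("pics/lift.png",cv2.resize(im[110:340,320:560,::-1],None,fx=2.5,fy=2.5))
s=robot.sense();print(s["position"],s["ft_force"])
```

```text
[0.51485135 0.19421217 0.13452992] [-2.11011564  2.04770671  5.67633151]
```

View pics/lift.png

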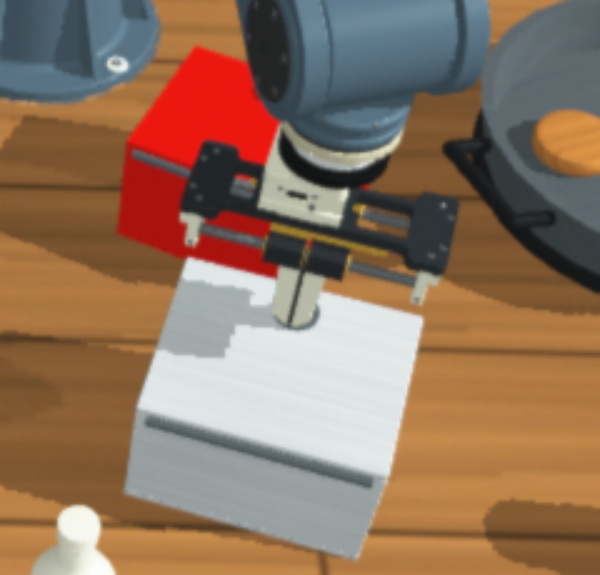

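The lid's front edge has risen (crop 190,258), with the tip on the button at (297,318) and about 4.5 N of contact. I continue along the arc.

Emit:
send_rows(motion=[0,-0.07,0,-0.3,0,0,-0.14,0,-0.6,0,0,-0.22,0,-0.9,0,0,-0.31,0,-1.2,0,0,-0.41,0,-1.5,0,0,-0.51,0,-1.79,0,0,-0.62,0,-2.08,0,0,-0.74,0,-2.36,0])

```text
t: 6.08
position: [0.5219, 0.1919, 0.1581]
orientation: [-3.142, 0.0, 2.833]
ft_force: [-0.4, 0.5, 4.2]
width: 0.0005
finger_force: 1.7
```

Emit:
send_rows(motion=[0,-0.13,0,-0.28,0,0,-0.26,0,-0.56,0,0,-0.4,0,-0.84,0,0,-0.55,0,-1.11,0,0,-0.7,0,-1.38,0,0,-0.86,0,-1.65,0,0,-1.03,0,-1.91,0,0,-1.2,0,-2.16,0])

```text
t: 7.08
position: [0.5334, 0.1883, 0.1797]
orientation: [-3.141, -0.0, 2.833]
ft_force: [-0.0, 0.2, 3.2]
width: 0.0001
finger_force: 1.2
```

Emit:
send_rows(motion=[0,-0.18,0,-0.25,0,0,-0.36,0,-0.5,0,0,-0.55,0,-0.74,0,0,-0.75,0,-0.98,0,0,-0.96,0,-1.21,0,0,-1.17,0,-1.44,0,0,-1.38,0,-1.66,0,0,-1.6,0,-1.88,0])

```text
t: 8.07
position: [0.5487, 0.1834, 0.1985]
orientation: [-3.142, -0.0, 2.833]
ft_force: [-0.4, 1.6, 2.2]
width: 0.0003
finger_force: 0.8
```

Run:
```python
from h import *
from workcell import robot, optics
d=optics.read_camera("scene");im=d["pixels"];cv2.imwrite("pics/lift2.png",cv2.resize(im[110:340,320:560,::-1],None,fx=2.5,fy=2.5))
s=robot.sense();print(s["position"],s["ft_force"])
```

```text
[0.54896369 0.18333968 0.19872427] [0.76431327 0.14975798 2.1857372 ]
```

View pics/lift2.png

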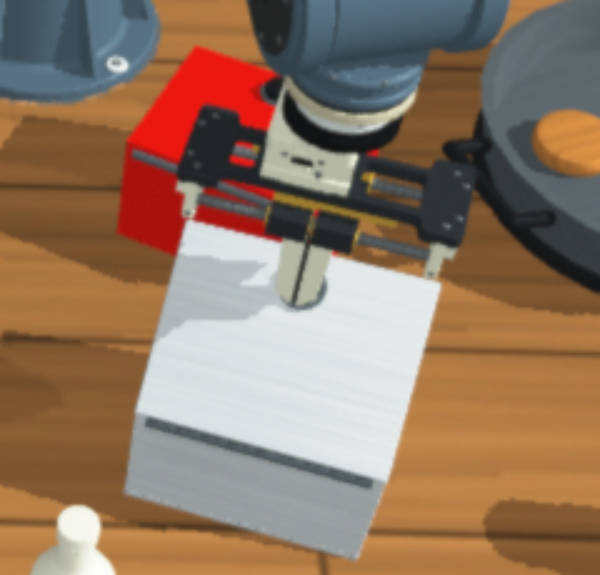

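The lid is at about 0.7 rad and the tip is still centred on the button (crop 300,295). I continue.

Emit:
send_rows(motion=[0,-0.23,0,-0.21,0,0,-0.46,0,-0.42,0,0,-0.69,0,-0.62,0,0,-0.93,0,-0.81,0,0,-1.17,0,-1.0,0,0,-1.42,0,-1.18,0,0,-1.68,0,-1.35,0,0,-1.94,0,-1.52,0])

```text
t: 9.12
position: [0.5671, 0.1775, 0.2136]
orientation: [-3.142, -0.0, 2.833]
ft_force: [0.2, -0.1, 1.3]
width: 0.0006
finger_force: 0.5
```

Emit:
send_rows(motion=[0,-0.27,0,-0.16,0,0,-0.54,0,-0.32,0,0,-0.81,0,-0.47,0,0,-1.08,0,-0.61,0,0,-1.36,0,-0.75,0,0,-1.64,0,-0.87,0,0,-1.92,0,-0.99,0,0,-2.21,0,-1.11,0])

```text
t: 10.12
position: [0.5882, 0.1708, 0.2246]
orientation: [-3.142, -0.0, 2.833]
ft_force: [0.5, -0.4, 0.1]
width: 0.0004
finger_force: 0.1
```

Emit:
send_rows(motion=[0,-0.15,0,-0.05,0,0,-0.3,0,-0.1,0,0,-0.45,0,-0.15,0,0,-0.6,0,-0.2,0,0,-0.75,0,-0.25,0,0,-0.9,0,-0.3,0,0,-1.05,0,-0.35,0,0,-1.17,0,-0.39,0])

```text
t: 11.12
position: [0.5993, 0.1673, 0.2286]
orientation: [-3.142, 0.0, 2.833]
ft_force: [-0.6, -0.3, 0.2]
width: 0.0008
finger_force: 0.0
```

Run:
```python
from h import *
from workcell import robot, optics
d=optics.read_camera("scene");im=d["pixels"];cv2.imwrite("pics/lift3.png",cv2.resize(im[110:340,320:560,::-1],None,fx=2.5,fy=2.5))
s=robot.sense();print(s["position"],s["ft_force"])
```

```text
[0.59937681 0.16721077 0.22858513] [ 0.22962252 -0.2005764  -0.18102333]
```

View pics/lift3.png

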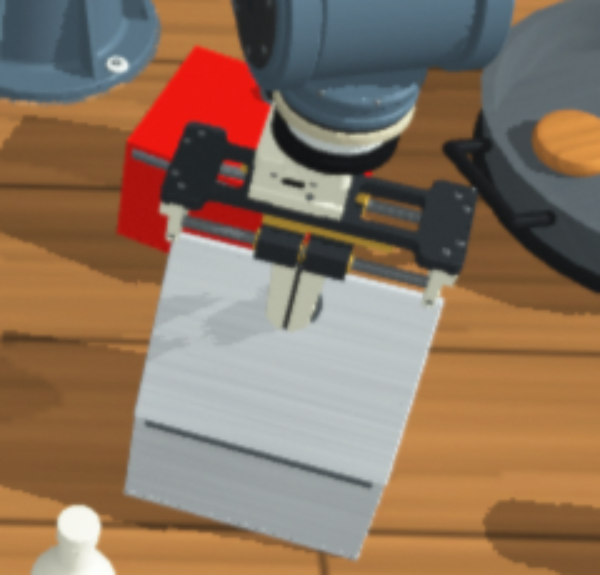

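The tip (crop 287,325) is now clear of the button (317,305), there is no contact force, and the lid stands open. I withdraw forward and up.

Emit:
send_rows(motion=[0,-1,0,-0.5,0,0,-2,0,-1.5,0,0,-2.5,0,-3.5,0,0,-3,0,-6,0,0,-3,0,-9,0,0,-3,0,-12,0,0,-3,0,-14,0,0,-3,0,-14,0])

```text
t: 12.18
position: [0.6286, 0.158, 0.3704]
orientation: [3.14, 0.003, 2.833]
ft_force: [-0.0, -0.4, -1.0]
width: 0.0005
finger_force: 0.0
```

Emit:
send_rows(motion=[0,0,0,0,0,0,0,0,0,0,0,0,0,0,0,0,0,0,0,0])

```text
t: 12.68
position: [0.6277, 0.1581, 0.3683]
orientation: [-3.141, -0.0, 2.833]
ft_force: [0.0, -0.5, 0.4]
width: 0.0006
finger_force: 0.0
```

Run:
```python
from h import *
from workcell import robot, optics
d=optics.read_camera("scene");im=d["pixels"];cv2.imwrite("pics/end.png",im[:,:,::-1])
s=robot.sense();print(s["t"],s["position"],s["ft_force"])
K=d["intrinsics"];D=d["depth"];vv,uu=np.mgrid[:480,:640]
P=np.stack([(uu-K[0,2])/K[0,0]*D,(vv-K[1,2])/K[1,1]*D,D,np.ones_like(D)],-1)@d["pose"].T
X=(P[...,0]-.623)*.953-(P[...,1]-.160)*.304; Y=(P[...,0]-.623)*.304+(P[...,1]-.16)*.953
m=(abs(X)<.12)&(abs(Y)<.11)&(P[...,2]>.14)&(P[...,2]<.21)&(np.ptp(im.astype(int),axis=2)<25)
a=np.polyfit(P[m][:,2],X[m],1);print(m.sum(),"lid angle",np.arctan2(1,-a[0]))
```

```text
12.725 [0.62773606 0.15814328 0.36840562] [-0.01963326  0.09561623  0.19072055]
4219 lid angle 1.1190433179203652
```

View pics/end.png

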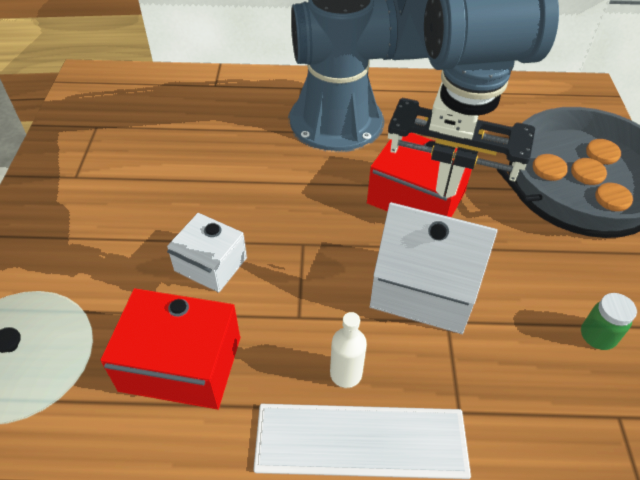

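The lid stands open at about 1.12 rad (button at 438,231). The small box is shut (212,230), the bottle is unmoved (348,355), and the hand is clear.

```bash
python3 -c "
from workcell import sign_off
print(sign_off())"
```

```text
the job is handed in; nothing more can be done
None
```

The larger steel box's lid was eased open under the fingertip and stands by itself at about 1.12 rad; the small box is still shut, the sauce bottle has not moved, the hand is clear, and the job was handed in at about 12.7 s (no verdict was returned).

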